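# Unlock a rotary marking unit and seat its keyed arbor

## Task

Slide the thin transport-lock plate straight up out of the slot across the mouth of the rotary unit and put it in the shallow tray. Then lift the keyed arbor out of its stand, push its shaft down into the unit's spindle, turning it until the key slips into the keyway, and keep pushing against the ejector spring until it is fully home. Finish holding the arbor pressed down there, without letting go, and leave the tumbler, screwdriver and power brick where they are.

Things in the scene. Friction and masses are not known exactly. Their poses are not given: they have to be found in the camera images.
- hub: Rotary unit: grey square housing 70 x 70 mm, 73 mm tall, fixed on a 10 mm drilled aluminium plate; foot lugs 8 mm high reach 46 mm either side along its x. Origin: centre of its underside, z up. A slot for the lock plate runs across its mouth along its y: 6 mm wide, 62 mm long, 16 mm deep (too narrow for the key).
- hub_mouth (a point): Centre of the eight-sided opening in the housing's top, on the spindle axis, 73 mm above the hub's origin, axes as the hub's. The opening is 36 mm across and 19 mm deep; the flat top face of the steel spindle is at its bottom.
- spindle_face (a point): Point on the spindle axis at the height of the spindle's top face, 54 mm above the hub's origin, axes as the hub's. Bore 22 mm across, one keyway 10 mm wide reaching 16.5 mm from the axis. The keyway points along the hub's +x, give or take 0.3 rad: how far the spindle is turned is not reported (it turns stiffly, 0.4 N m), so turn the key until it drops in.
- ejector (a joint): Brass spring ejector, 16 mm across, in the spindle bore: 0 when up (top 32 mm below the spindle face), grows in m as it is pressed down, 0.008 when the arbor is fully home, stop at 0.010. It resists with 5 N at 0 and 10 N at 0.008, more than the arbor's weight: the arbor rises again when let go.
- lock_plate: Aluminium lock plate standing upright in the slot: 4 mm thick along its x, 58 mm wide along its y, 62 mm tall, the top 18 mm thickened to a lip 10 mm thick. 70 g. Origin: middle of its lower edge. At the start that edge is 57 mm above the hub's origin, 46 mm of the plate stand out of the housing, and its axes are parallel to the hub's.
- lock_plate_mid (a point): middle of the lock plate, 31 mm above its lower edge
- tray: Shallow black open tray, fixed, 170 mm along its x, 130 mm along its y, 22 mm tall, walls and floor 4 mm thick. Origin: centre of its underside. It is on the left or the right of the rotary unit.
- stand: Grey storage stand, fixed, 60 x 60 mm (foot 70 x 70 mm), 72 mm tall, with an upright eight-sided hole 34 mm across in which the arbor hangs by its flange. Origin: centre of its underside. It is on the other side of the rotary unit from the tray.
- arbor: Keyed steel arbor, 110 mm tall, upright, 0.24 to 0.41 kg. Origin: centre of its lower tip, z up the shaft. Nose tapers from 12 to 20 mm diameter over 8 mm; shaft 20 mm diameter to 40 mm up; collar 31 mm diameter from 40 to 65 mm; flange 48 mm diameter from 65 to 71 mm; head above. At the start the tip is 7 mm above the stand's underside. Fully home it is 14 mm above the hub's origin.
- arbor_key (a point): Lower end of the key, on the shaft axis, 15 mm above the arbor's tip. The key is 8 mm wide, points along the arbor's +x, reaches 15 mm from the axis and runs up to the collar. Resting on the spindle face, not yet in the keyway, it keeps the tip 39 mm above the hub's origin; the collar on the spindle face stops the arbor when home.
- arbor_head (a point): Middle of the arbor's head, 92 mm above its tip. The head is an aluminium block from 71 to 110 mm above the tip, 20 mm thick along the arbor's x, 30 mm wide along its y: grip it across the 20 mm.
- tumbler: steel tumbler, 72 mm across, 90 mm tall, a bystander. Origin under its centre.
- screwdriver: screwdriver lying on the table, a bystander. Origin under its middle.
- power_brick: black power brick, 60 x 130 x 34 mm, a bystander. Origin under its centre.
There are look-alikes about, which are no part of the job. Leave any purple or turquoise look-alike of the arbor alone.

How it is judged:
On the way, in this order (a step that is already met when the one before it is completed fails the run):
1. the lock plate is held clear above the slot (z of lock_plate in the frame of hub above 0.076 m and contact force between the fingers and lock_plate above 0.5 N), for 0.1 s.
2. the lock plate rests in the tray, let go (x of lock_plate_mid in the frame of tray between -0.085 and 0.085 m and y of lock_plate_mid in the frame of tray between -0.065 and 0.065 m and height (world z) of lock_plate_mid below 0.045 m and linear speed of lock_plate below 0.03 m/s and contact force between the fingers and lock_plate below 0.1 N), for 0.2 s.
3. the arbor's nose is in the spindle bore (z of arbor in the frame of hub below 0.045 m and horizontal distance between arbor and hub_mouth below 0.004 m).
At the end, for the whole second after the job is handed in: The arbor is home (tip at most 16.2 mm above the hub origin, within 4 mm of the axis, 0.1 rad of upright, at rest), the ejector pressed over 5.5 mm, the fingers still holding it (over 2 N). The lock plate is in the tray, its middle under 45 mm high, not touched by the fingers (z of arbor in the frame of hub below 0.0162 m and horizontal distance between arbor and hub_mouth below 0.004 m and angle between arbor's own z axis and vertical below 0.1 rad and value of joint ejector above 0.0055 m and contact force between the fingers and arbor above 2 N and linear speed of arbor below 0.02 m/s and x of lock_plate_mid in the frame of tray between -0.085 and 0.085 m and y of lock_plate_mid in the frame of tray between -0.065 and 0.065 m and height (world z) of lock_plate_mid below 0.045 m and contact force between the fingers and lock_plate below 0.1 N); the arm keeps its last pose, push and grip.
It fails at once if the tumbler is disturbed (distance of tumbler from where it was at the start of the episode above 0.03 m).
It fails at once if the screwdriver is disturbed (distance of screwdriver from where it was at the start of the episode above 0.03 m).
It fails at once if the power brick is disturbed (distance of power_brick from where it was at the start of the episode above 0.03 m).
It also fails if it takes over 58 s, if anything falls off the work surface, if the arm or the gripper's body presses on something with over 40 N, if the wrist force passes 120 N, or if a joint passes its speed limit or range.

## Robot

A 7-joint arm with a two-finger parallel gripper is mounted at the origin on the work surface. World frame = base frame: x ahead of the robot, y to its left, z up, the work surface at z = 0. Lengths are in m, angles in rad, forces in N, time in s.
With the tool pointing down it reaches from about 0.4 to 0.85 m from the base axis. Payload 4.5 kg.
Tool frame: the origin (TCP) lies at the very end of the fingers, on their centre line; the grasp point (between the pads) lies manip.grip_point_offset behind it (manip.grip_point_offset is the distance from the TCP to the grasp point, in m); z points along the fingers, y is the line along which they close (so a half turn about z gives the same grasp; the last joint's range is limited). The gripper opens to 85 mm and grips with 20 to 120 N. Pads are 22 mm wide; open, the fingers measure 114 mm over their backs; the gripper's body (76 mm by 85 mm) begins 54 mm behind the grasp point. The pads swing forward as they close: fully open they stand 13 mm farther back than shut.
Start: joints at [-1.13, 0.689, -0.195, 1.565, 0.157, 0.902, -0.215], TCP at [0.247, 0.574, 0.203] pointing down, gripper open.
Joint ranges: [-3.01, 3.01], [-0.46, 2.08], [-1.47, 1.51], [0.13, 2.56], [-1, 4.14], [0.04, 2.09], [-2.66, 2.66]. Speed limits (rad/s): [2.57, 2.57, 3.14, 3.14, 3.14, 3.14, 3.14].

## Interface

Orientations are given as a unit quaternion [x, y, z, w].
In Python, from plant import manip gives the robot as it stands.
- The arm moves only by the tool servo_tool, never from a script. Its argument "commands" is a list of rows, each an object of numbers: "claw": the finger opening in mm, from 0 to 85.4; "x", "y", "z": the shift along the tool's x, y, z in mm; "turn": the turn about the tool's z in rad. A call has 1 to 5 rows; each row is the pose to reach, as a shift and turn from the pose commanded when the call began, along the tool's axes at that moment; what a row does not reach only later rows make up. A row lasts 1/12 s, in which the tool goes at most 41.7 mm and 7.16 degrees, less where a joint would pass 70% of its speed; a pose out of reach is approached as far as the arm can. A call with a gripper value outside its range is refused whole. The fingers move at their own pace and stop on an object; the grip force is fixed at half the most. Time passes only in rows, so rows that repeat a pose let the fingers close. It gives the time, the measured TCP pose, the force, the opening and the grip force at its end, in the units of the state.
- manip.read_state(): the state, without advancing time (a new reading comes with each control period).
- manip.snapshot(name): name is "scene" or "top"; returns the picture (400x640x3 uint8, red, green, blue); there is no depth.
- manip.camera_params(name): a dict with "fov_y" (degrees; the focal length in pixels is half the picture's height over the tangent of half this angle, whatever the lens; pixels are square), "cx", "cy" (the principal point, pixels), "k1" (the pictures are not rectified: a ray, as slopes to the right and down, at radius r is drawn at 1 + k1 r^2 times it, then the intrinsics apply), "T" (4x4, takes a point from camera to world coordinates). Camera axes: x right, y down, z forward; pixel columns grow to the right and rows downward; lengths in m; the calibration is good to about 2 mm. A picture is of the moment at which its call begins. camera_params takes no time and is no camera call.
- manip.sign_off(): hands the job in; it is judged then, once.
Trained networks look in the newest picture that a camera, given by its name, has taken for a name from the list of things; names that differ only in an ending like _2 or _b are one class to them, and where a whole thing is asked for, a point or a joint stands for the part that bears it (a point fixed in the world has none). Each returns a list of dicts, best first, with "conf" (0 to 1); they miss things now and then, are a little off and sometimes report something else, mostly with a low value. They report only what shows in the picture. A call takes as long as a camera call. They do not tell look-alikes from the thing itself.
- manip.search_frame(thing, camera): "bbox" ([left, top, right, bottom] in pixels, round what is visible of it).
- manip.cut_out(thing, camera): "mask" (400x640 bool, what is visible of it) and "bbox" ([left, top, right, bottom] in pixels, round what is visible of it).
The state is a dict: "time_s": time; "joint_pos": joint angles; "dq": joint speeds; "joint_efforts": joint torques, N m; "tcp_pos": TCP position; "orientation": TCP orientation; "contact_force": force on the tool from outside, world axes, zero at the start; "moment": the same for the moment, N m; "grip_width": opening from 0.0 (shut) to 1.0 (fully open); "finger_force": force on a finger pad.
Only numpy, scipy, OpenCV 4.12 (cv2) and the standard library are available. Lean on these libraries where they do the work, as an engineer would, in place of code of your own. Each camera call takes 0.05 s, during which the arm holds its last target. There are 200 camera calls.

## Working session

There is one attempt and no reset: what is moved stays moved. The work goes in short steps, Python scripts to look and compute and a tool call to move; the robot and the scene stay as the last step left them, time stands still between calls to the robot, and variables do not carry over. Pictures are saved under pics/ and viewed, at most 10 in all, crops included, and the job is handed in when it is done.

Besides the shell and the picture viewer there is one more tool, called after "Request:" as a command line: name --argument value ..., lists and objects as JSON in quotes. servo_tool: Moves the arm, as the interface text tells. Its arguments: {"type":"object","properties":{"commands":{"type":"array"}},"required":["commands"]}

```bash
ls; mkdir -p pics; python3 - <<'E'
from plant import manip
import cv2,numpy as np
for c in("scene","top"):
    im=manip.snapshot(c); cv2.imwrite(f"pics/{c}0.png",im[:,:,::-1])
    p=manip.camera_params(c); print(c,p)
    for t in("hub","lock_plate","tray","stand","arbor","tumbler","screwdriver","power_brick"):
        print(t,[(round(d['conf'],2),np.round(d['bbox']).tolist()) for d in manip.search_frame(t,c)])
print(manip.grip_point_offset, manip.read_state())
E
```

```text
pics
scene {'fov_y': 56.73193250373609, 'cx': 314.3110663647786, 'cy': 195.85295979432888, 'k1': -0.049466358448911764, 'T': array([[-0.58522305,  0.48609124, -0.6490218 ,  1.2106257 ],
       [ 0.81053951,  0.32774679, -0.48539442,  0.42446714],
       [-0.02323117, -0.81012181, -0.58580113,  0.62195867],
       [ 0.        ,  0.        ,  0.        ,  1.        ]])}
hub [(0.82, [315.0, 173.0, 353.0, 212.0])]
lock_plate [(0.82, [324.0, 158.0, 346.0, 180.0])]
tray [(0.87, [415.0, 211.0, 491.0, 280.0])]
stand [(0.76, [245.0, 156.0, 273.0, 184.0]), (0.54, [323.0, 159.0, 347.0, 182.0])]
arbor [(0.71, [249.0, 143.0, 264.0, 166.0]), (0.7, [235.0, 136.0, 247.0, 168.0]), (0.69, [226.0, 164.0, 244.0, 202.0]), (0.62, [286.0, 141.0, 299.0, 172.0]), (0.53, [263.0, 129.0, 279.0, 160.0])]
tumbler [(0.61, [300.0, 235.0, 336.0, 290.0])]
screwdriver [(0.98, [201.0, 214.0, 268.0, 253.0]), (0.67, [325.0, 160.0, 345.0, 183.0])]
power_brick [(0.85, [377.0, 286.0, 442.0, 356.0])]
top {'fov_y': 52.88763669278308, 'cx': 318.7558451303841, 'cy': 199.6216101886951, 'k1': 0.007444345590740588, 'T': array([[-0
[... 941 characters left out ...]
int_pos': array([-1.13020049,  0.68908603, -0.19457695,  1.56531872,  0.15728715,
        0.90249782, -0.21512063]), 'dq': array([-0.0009733 ,  0.00024447,  0.00043798, -0.00021096,  0.00044475,
        0.0015857 , -0.00055391]), 'joint_efforts': array([ 3.55867778e-04, -5.39547372e+01, -1.26715075e+00, -1.58881956e+01,
        9.90263798e-03,  1.30073691e-03, -2.79456458e-06]), 'tcp_pos': array([0.24728521, 0.5740177 , 0.20251984]), 'orientation': array([2.02008996e-01, 9.79383666e-01, 3.50511668e-05, 4.87033058e-06]), 'contact_force': array([0.69115794, 0.36894508, 0.2061145 ]), 'moment': array([-0.04195218,  0.01907603, -0.0210019 ]), 'finger_force': 0.0, 'grip_width': 1.0026928077095112}
```

```bash
python3 - <<'E'
import cv2
a=cv2.imread("pics/top0.png")[100:330,130:510];b=cv2.imread("pics/scene0.png")[120:300,190:500]
cv2.imwrite("pics/top0c.png",cv2.resize(a,(791,479),interpolation=cv2.INTER_CUBIC))
cv2.imwrite("pics/scene0c.png",cv2.resize(b,(800,465),interpolation=cv2.INTER_CUBIC))
E
```

```text
(no output)
```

View pics/top0c.png

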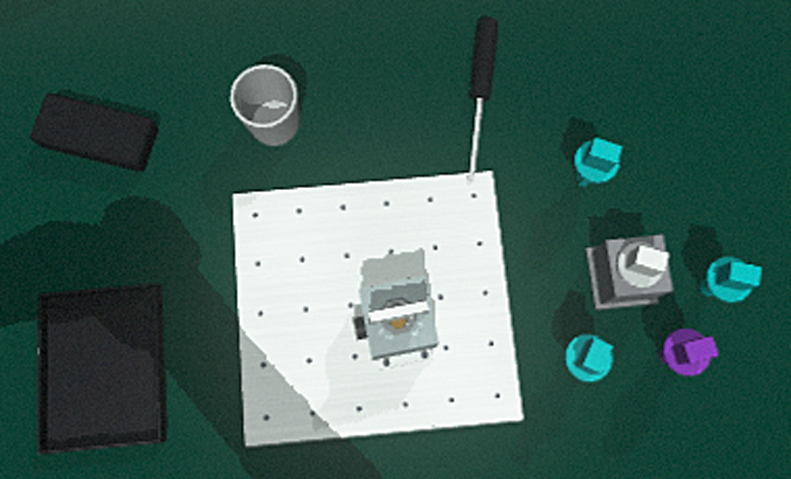

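View pics/scene0c.png

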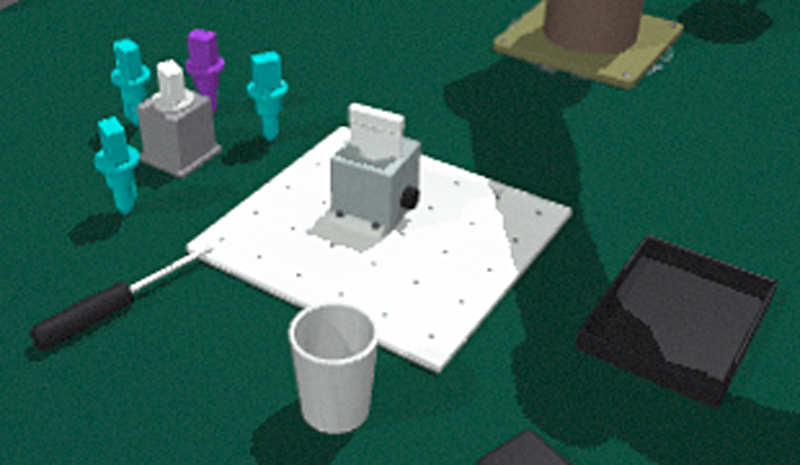

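```bash
cat > h.py <<'E'
import numpy as np, cv2
from scipy.optimize import minimize
from scipy.spatial.transform import Rotation as R
from plant import manip
P={c:manip.camera_params(c) for c in("scene","top")}
def proj(X,c):
    p=P[c];q=(np.asarray(X)-p['T'][:3,3])@p['T'][:3,:3]
    s=q[:,:2]/q[:,2:];s=s*(1+p['k1']*(s**2).sum(1,keepdims=True))
    return s*200/np.tan(np.radians(p['fov_y']/2))+[p['cx'],p['cy']]
def box(x0,x1,y0,y1,z0,z1): return np.array([[x,y,z] for x in(x0,x1) for y in(y0,y1) for z in(z0,z1)])
def cyl(r,z0,z1): 
    a=np.linspace(0,2*np.pi,24,endpoint=False);return np.array([[r*np.cos(t),r*np.sin(t),z] for t in a for z in(z0,z1)])
def sil(parts,q,c,S=4,occ=()):
    m=np.zeros((400*S,640*S),np.uint8);Rz=R.from_euler('z',q[2]).as_matrix()
    for p in parts:
        uv=proj(p@Rz.T+[q[0],q[1],0],c)
        cv2.fillConvexPoly(m,cv2.convexHull(np.round((uv+.5)*S).astype(np.int32)),1)
    return cv2.resize(m.astype(np.float32),(640,400),interpolation=cv2.INTER_AREA)
def cost(q,parts,masks):
    t=0
    for c,m in masks.items():
        s=sil(parts,q,c); t+=np.abs(s-m).sum()/m.sum()
    return t
def fit(parts,masks,q0,yaws):
    out=[]
    for y in yaws:
        s=np.array([[0,0,0],[.008,0,0],[0,.008,0],[0,0,.2]])+[q0[0],q0[1],y]
        r=minimize(cost,s[0],args=(parts,masks),method='Nelder-Mead',options=dict(initial_simplex=s,maxiter=150,xatol=1e-4,fatol=1e-4));out.append((round(r.fun,3),np.round(r.x,4).tolist()))
    return sorted(out)
def mask(t,c,near):
    o=[d for d in manip.cut_out(t,c) if np.hypot(*(np.array([(d['bbox'][0]+d['bbox'][2])/2,(d['bbox'][1]+d['bbox'][3])/2])-near))<14]
    print(t,c,[(round(d['conf'],2),int(d['mask'].sum()),np.round(d['bbox']).tolist()) for d in o])
    return o[0]['mask'].astype(np.float32) if o else None
def unproj(uv,z,c):
    from scipy.optimize import fsolve
    return fsolve(lambda X:(proj([[X[0],X[1],z]],c)[0]-uv),[.5,0])
E
python3 - <<'E'
from h import *
import pickle
near=dict(lock_plate=((335,169),(320,248)),hub=((334,192),(322,254)),arbor=((256,154),(438,227)),stand=((259,170),(434,230)),tray=((453,246),(180,279)))
M={}
for t,(s,o) in near.items():
    M[t]={c:m for c,n in(("scene",s),("top",o)) if (m:=mask(t,c,n)) is not None}
pickle.dump(M,open('M.pkl','wb'))
p0=unproj((320,248),.125,'top');a0=unproj((442,226),.117,'top');t0=unproj((180,279),.02,'top');print(p0,a0,t0)
plate=[box(-.005,.005,-.029,.029,.111,.129),box(-.002,.002,-.029,.029,.083,.111)]
arb=[box(-.01,.01,-.015,.015,.078,.117),cyl(.024,.072,.078)]
print('plate',fit(plate,M['lock_plate'],p0,[-.3,0,.3]))
for c in M['lock_plate']: print(c,fit(plate,{c:M['lock_plate'][c]},p0,[0.1]))
print('hub',fit([box(-.035,.035,-.035,.035,.01,.083)]+plate,{c:np.maximum(M['hub'][c],M['lock_plate'].get(c,0)) for c in M['hub']},p0,[0,.2]))
print('arbor',fit(arb,M['arbor'],a0,[-.8,0,.8,1.57]))
print('stand',fit([box(-.03,.03,-.03,.03,0,.072),box(-.035,.035,-.035,.035,0,.006)]+[cyl(.024,.072,.078)],M['stand'],a0,[0,.3]))
print('tray',fit([box(-.085,.085,-.065,.065,0,.022)],M['tray'],t0,[0,.2]))
E
```

```text
lock_plate scene [(0.7, 396, [322.0, 158.0, 347.0, 180.0])]
lock_plate top [(0.71, 175, [305.0, 243.0, 335.0, 251.0])]
hub scene [(0.57, 1030, [317.0, 171.0, 354.0, 212.0])]
hub top [(0.77, 1185, [302.0, 233.0, 342.0, 276.0])]
arbor scene [(0.58, 219, [249.0, 139.0, 261.0, 163.0])]
arbor top [(0.91, 332, [431.0, 218.0, 449.0, 238.0])]
stand scene [(0.7, 714, [244.0, 156.0, 275.0, 186.0])]
stand top [(0.92, 823, [413.0, 215.0, 454.0, 248.0])]
tray scene [(0.94, 3128, [413.0, 211.0, 491.0, 278.0])]
tray top [(0.62, 4677, [147.0, 241.0, 212.0, 317.0])]
[ 0.5184465  -0.02423404] [ 0.54142967 -0.27976551] [0.48984721 0.29218189]
plate [(np.float64(0.252), [0.5158, -0.0258, 0.1189]), (np.float64(0.254), [0.5159, -0.0262, 0.1133]), (np.float64(0.259), [0.516, -0.0262, 0.1098])]
scene [(np.float64(0.125), [0.5149, -0.0252, 0.1085])]
top [(np.float64(0.116), [0.5162, -0.027, 0.1105])]
hub [(np.float64(0.224), [0.5162, -0.0251, 0.1061]), (np.float64(0.225), [0.5161, -0.0249, 0.1026])]
arbor [(np.float64(0.393), [0.545, -0.2826, -0.5015]), (np.float64(0.395), [0.545, -0.2826, -0.5055]), (np.float64(0.46), [0.545, -0.284, 1.7702]), (np.float64(0.461), [0.5444, -0.2828, 0.8427])]
stand [(np.float64(0.712), [0.5465, -0.2817, 0.015]), (np.float64(0.713), [0.5466, -0.2817, 0.0163])]
tray [(np.float64(0.052), [0.4985, 0.3, -0.0035]), (np.float64(0.053), [0.4982, 0.2999, 0.0027])]
```

Plate, hub, arbor and tray all fit consistently: white arbor at top pixel (442,225) in the grey stand, plate at (320,248), tray at (180,279). I'll work out the moves next.

```bash
cat >> h.py <<'E'
def go(x,y,z,yaw=None):
    s=manip.read_state();r=R.from_quat(s['orientation']);m=r.as_matrix()
    ya=np.arctan2(m[1,1],m[0,1])
    print('t',round(s['time_s'],2),'tcp',np.round(s['tcp_pos'],4),'yawY',round(ya,3),'tilt',np.round(m[:2,2],4),'F',np.round(s['contact_force'],1),'j',np.round(s['joint_pos'],2),'grip',round(s['grip_width'],3),s['finger_force'])
    print('shift mm',np.round(m.T@(np.array([x,y,z])-s['tcp_pos'])*1000,1),'turn',None if yaw is None else round((ya-yaw+np.pi)%(2*np.pi)-np.pi,3))
E
python3 -c "
from h import *
go(.516,-.0255,.19,.107)
for n,uv in dict(t1=(417,174),t2=(412,271),t3=(485,230),pu=(465,268),white=(443,224)).items(): print(n,unproj(uv,.11,'top'))"
```

```text
t 1.4 tcp [0.2473 0.574  0.2025] yawY 1.164 tilt [0.0001 0.0001] F [-0.9 -0.1 -0. ] j [-1.13  0.69 -0.19  1.57  0.16  0.9  -0.22] grip 0.999 0.0
shift mm [-484.  -444.3   12.5] turn 1.057
t1 [ 0.6591127 -0.2468544]
t2 [ 0.45646343 -0.20632849]
t3 [ 0.52589037 -0.36973556]
pu [ 0.4525682  -0.31463705]
white [ 0.54636823 -0.28482639]
```

Request:
servo_tool --commands '[{"x": -151,"y": -139,"claw": 60},{"x": -151,"y": -139,"claw": 60},{"x": -151,"y": -139,"claw": 60},{"x": -151,"y": -139,"claw": 60},{"x": -151,"y": -139,"claw": 60}]'

```text
schema error: expected keys claw, x, y, z, turn
```

Request:
servo_tool --commands '[{"x": -151,"y": -139,"claw": 60},{"x": -151,"y": -139,"claw": 60},{"x": -151,"y": -139,"claw": 60},{"x": -151,"y": -139,"claw": 60},{"x": -151,"y": -139,"claw": 60}]'

```text
schema error: expected keys claw, x, y, z, turn
```

Request:
servo_tool --commands '[{"x": -151,"y": -139,"claw": 60,"turn": 0.6},{"x": -151,"y": -139,"claw": 60,"turn": 0.6},{"x": -151,"y": -139,"claw": 60,"turn": 0.6},{"x": -151,"y": -139,"claw": 60,"turn": 0.6},{"x": -151,"y": -139,"claw": 60,"turn": 0.6}]'

```text
schema error: expected keys claw, x, y, z, turn
```

Request:
servo_tool --commands '[{"x": -151,"y": -139,"z": 0,"turn": 0,"claw": 60},{"x": -151,"y": -139,"z": 0,"turn": 0,"claw": 60},{"x": -151,"y": -139,"z": 0,"turn": 0,"claw": 60},{"x": -151,"y": -139,"z": 0,"turn": 0,"claw": 60},{"x": -151,"y": -139,"z": 0,"turn": 0,"claw": 60}]'

```text
time_s: 1.82
tcp_pos: [0.3318, 0.3842, 0.2026]
orientation: [0.202, 0.979, -0.0, 0.0]
contact_force: [1.3, 0.1, 0.6]
grip_width: 0.704
finger_force: 0.0
```

Request:
servo_tool --commands '[{"x": -151,"y": -139,"z": 0,"turn": 0,"claw": 60},{"x": -151,"y": -139,"z": 0,"turn": 0,"claw": 60},{"x": -151,"y": -139,"z": 0,"turn": 0,"claw": 60},{"x": -151,"y": -139,"z": 0,"turn": 0,"claw": 60},{"x": -151,"y": -139,"z": 0,"turn": 0,"claw": 60}]'

```text
time_s: 2.23
tcp_pos: [0.4155, 0.1969, 0.2027]
orientation: [0.202, 0.979, -0.0, 0.0]
contact_force: [0.4, 1.1, -0.4]
grip_width: 0.701
finger_force: 0.0
```

Request:
servo_tool --commands '[{"x": -151,"y": -139,"z": 0,"turn": 0.6,"claw": 60},{"x": -151,"y": -139,"z": 0,"turn": 0.6,"claw": 60},{"x": -151,"y": -139,"z": 0,"turn": 0.6,"claw": 60},{"x": -151,"y": -139,"z": 0,"turn": 0.6,"claw": 60},{"x": -151,"y": -139,"z": 0,"turn": 0.6,"claw": 60}]'

```text
time_s: 2.65
tcp_pos: [0.4992, 0.0092, 0.2028]
orientation: [0.485, 0.874, 0.0, 0.0]
contact_force: [-0.1, 1.2, -0.6]
grip_width: 0.704
finger_force: 0.0
```

```bash
python3 -c "
from h import *
go(.516,-.0255,.19,.107)"
```

```text
t 2.65 tcp [0.4992 0.0092 0.2028] yawY 0.557 tilt [ 0.001  -0.0003] F [-0.1  1.2 -0.6] j [-0.05  0.52 -0.09  1.94  0.07  0.68  0.37] grip 0.704 0.0
shift mm [-38.3  -4.1  12.9] turn 0.45
```

Request:
servo_tool --commands '[{"x": -38,"y": -4,"z": 13,"turn": 0.45,"claw": 40},{"x": -38,"y": -4,"z": 13,"turn": 0.45,"claw": 40},{"x": -38,"y": -4,"z": 13,"turn": 0.45,"claw": 40},{"x": -38,"y": -4,"z": 13,"turn": 0.45,"claw": 40},{"x": -38,"y": -4,"z": 13,"turn": 0.45,"claw": 40}]'

```text
time_s: 3.07
tcp_pos: [0.5155, -0.0226, 0.1894]
orientation: [0.666, 0.746, -0.0, 0.0]
contact_force: [-0.1, 0.0, -0.6]
grip_width: 0.471
finger_force: 0.0
```

```bash
python3 -c "
from h import *
go(.516,-.0255,.101,.107)
im=manip.snapshot('scene');cv2.imwrite('pics/s1.png',cv2.resize(im[100:230,260:420,::-1],(800,650)[:1]+(600,),interpolation=cv2.INTER_CUBIC))"
```

```text
t 3.07 tcp [ 0.5155 -0.0226  0.1894] yawY 0.112 tilt [ 0.0002 -0.0002] F [-0.1  0.  -0.6] j [-0.07  0.56  0.04  1.91 -0.04  0.66  0.1 ] grip 0.471 0.0
shift mm [-3.   0.2 88.4] turn 0.005
```

View pics/s1.png

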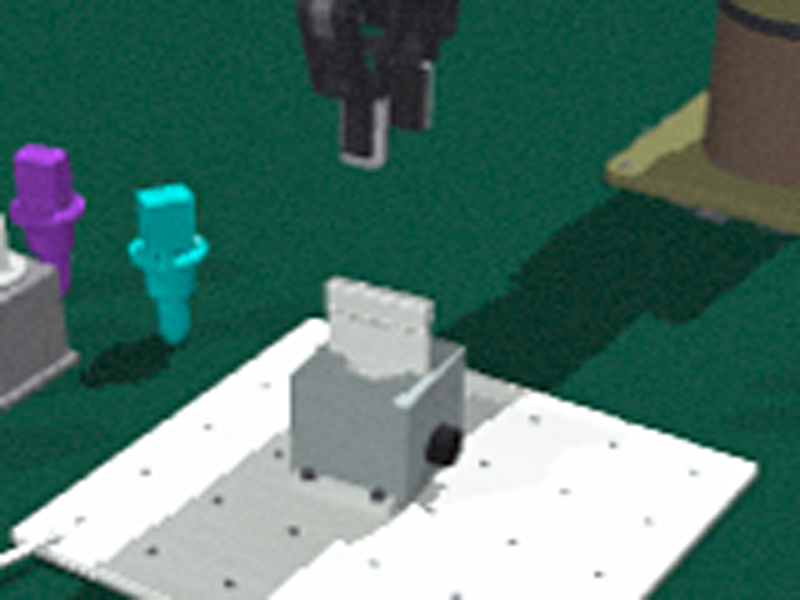

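The fingers (near tip at crop 360,160; far 412,125) straddle the plate (top edge at 380,290), so I'll go down.

Request:
servo_tool --commands '[{"x": -3,"y": 0,"z": 40,"turn": 0,"claw": 40},{"x": -3,"y": 0,"z": 70,"turn": 0,"claw": 40},{"x": -3,"y": 0,"z": 88,"turn": 0,"claw": 40},{"x": -3,"y": 0,"z": 88,"turn": 0,"claw": 40},{"x": -3,"y": 0,"z": 88,"turn": 0,"claw": 25}]'

```text
time_s: 3.53
tcp_pos: [0.5152, -0.0251, 0.1012]
orientation: [0.665, 0.747, -0.0, -0.001]
contact_force: [0.0, -0.1, 0.2]
grip_width: 0.337
finger_force: 0.0
```

Request:
servo_tool --commands '[{"x": 0,"y": 0,"z": 0,"turn": 0,"claw": 14},{"x": 0,"y": 0,"z": 0,"turn": 0,"claw": 10},{"x": 0,"y": 0,"z": 0,"turn": 0,"claw": 4},{"x": 0,"y": 0,"z": 0,"turn": 0,"claw": 4},{"x": 0,"y": 0,"z": 0,"turn": 0,"claw": 4}]'

```text
time_s: 3.95
tcp_pos: [0.5161, -0.0254, 0.1022]
orientation: [0.666, 0.746, 0.001, 0.0]
contact_force: [-0.2, 0.4, 0.9]
grip_width: 0.044
finger_force: 0.0
```

```bash
python3 -c "
from h import *
go(.516,-.0255,.101,.107)"
```

```text
t 3.95 tcp [ 0.5161 -0.0254  0.1022] yawY 0.114 tilt [0.0014 0.0001] F [-0.2  0.4  0.9] j [-0.06  0.71  0.03  1.99 -0.04  0.44  0.11] grip 0.044 0.0
shift mm [-0.1 -0.1  1.2] turn 0.007
```

```bash
python3 -c "
from h import *
im=manip.snapshot('scene');im2=manip.snapshot('top')
a=cv2.resize(im[130:230,280:400,::-1],(480,400),interpolation=cv2.INTER_CUBIC)
b=cv2.resize(im2[220:300,280:344,::-1],(320,400),interpolation=cv2.INTER_CUBIC)
cv2.imwrite('pics/s2.png',np.hstack([a,b]));print(manip.read_state()['finger_force'])"
```

```text
0.0
```

View pics/s2.png

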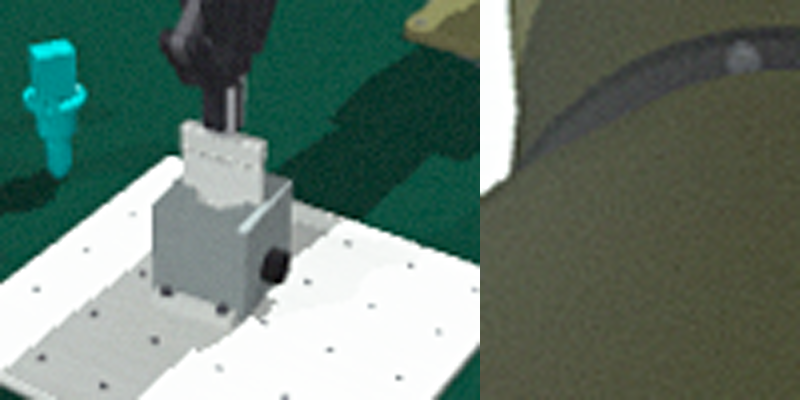

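```bash
python3 -c "
from h import *
f=lambda p:np.round(proj([p],'scene')[0],1)
print('s1 tcp',f([.5155,-.0226,.1894]),'expected tips seen ~',(260+360/5,100+160*130/600),(260+412/5,100+130*130/600))
print('finger pts',f([.5155+.02,-.0226,.1894]),f([.5155-.02,-.0226,.1894]))
print('now tcp',f([.5161,-.0254,.1022]),'plate top ctr',f([.516,-.0255,.129]))
"
```

```text
s1 tcp [336.2 142.1] expected tips seen ~ (332.0, 134.66666666666666) (342.4, 128.16666666666666)
finger pts [331.7 145.2] [340.5 139. ]
now tcp [334.8 171.5] plate top ctr [334.9 162.7]
```

Request:
servo_tool --commands '[{"x": 0,"y": 0,"z": -30,"turn": 0,"claw": 4},{"x": 0,"y": 0,"z": -70,"turn": 0,"claw": 4},{"x": 0,"y": 0,"z": -88,"turn": 0,"claw": 4},{"x": 0,"y": 0,"z": -88,"turn": 0,"claw": 4},{"x": 0,"y": 0,"z": -88,"turn": 0,"claw": 4}]'

```text
time_s: 4.47
tcp_pos: [0.5163, -0.0254, 0.1905]
orientation: [0.666, 0.746, 0.001, 0.001]
contact_force: [-0.7, 0.2, -0.2]
grip_width: 0.045
finger_force: 0.0
```

Request:
servo_tool --commands '[{"x": 190,"y": 0,"z": 0,"turn": 0,"claw": 4},{"x": 190,"y": 0,"z": 0,"turn": 0,"claw": 4},{"x": 190,"y": 0,"z": 0,"turn": 0,"claw": 4},{"x": 190,"y": 0,"z": 0,"turn": 0,"claw": 4},{"x": 190,"y": 0,"z": 0,"turn": 0,"claw": 4}]'

```text
time_s: 4.88
tcp_pos: [0.4916, 0.1691, 0.1879]
orientation: [0.663, 0.748, -0.0, -0.002]
contact_force: [-0.1, 1.4, 0.3]
grip_width: 0.045
finger_force: 0.0
```

```bash
python3 -c "
from h import *
go(.516,-.0255,.101,.107)
p=manip.read_state()['tcp_pos']
a={c:manip.snapshot(c)[:,:,::-1] for c in P};o=[]
for c in P:
  u=proj([p],c)[0];print(c,u);x,y=np.round(u).astype(int)-[50,70]
  x=max(x,0);y=max(y,0);print('crop origin',x,y)
  o.append(cv2.resize(a[c][y:y+120,x:x+100],(400,480),interpolation=cv2.INTER_CUBIC))
cv2.imwrite('pics/s3.png',np.hstack(o))
print([ (d['conf'],d['bbox']) for c in P for d in manip.search_frame('lock_plate',c)])
"
```

```text
t 4.88 tcp [0.4916 0.1691 0.1879] yawY 0.12 tilt [-0.0033  0.0021] F [-0.1  1.4  0.3] j [-0.46  0.57  0.07  1.9  -0.07  0.67 -0.23] grip 0.045 0.0
shift mm [-196.3    1.1   86.4] turn 0.013
scene [412.07267868 160.22577004]
crop origin 362 90
top [216.99399364 268.45664695]
crop origin 167 198
[(0.63, [325.3, 159.6, 345.0, 182.9]), (0.6, [305.6, 244.0, 335.5, 253.0])]
```

View pics/s3.png

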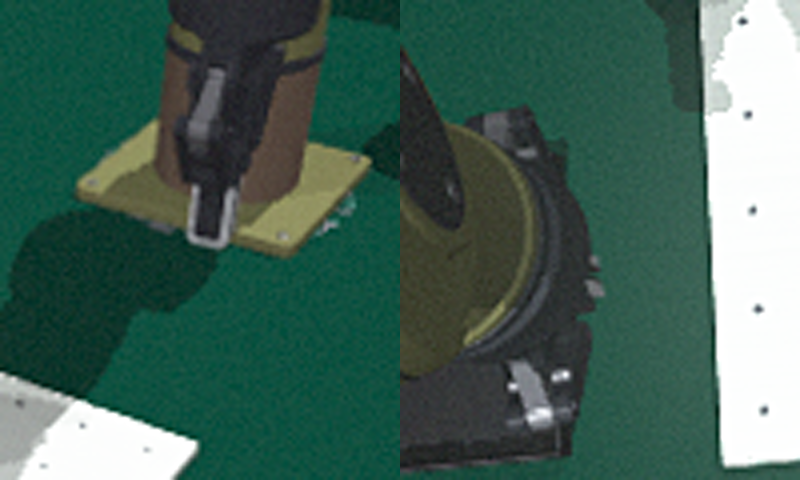

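```bash
python3 -c "
from h import *
from scipy.optimize import least_squares
for tp in [(202,302),(201,298),(207,291),(215.5,268)]:
  r=least_squares(lambda X:np.r_[proj([X],'scene')[0]-[414.5,151.2],proj([X],'top')[0]-tp],[.5,.17,.19]);print(tp,r.x,r.cost)
for z in(.19,.21,.25,.3): print(z,proj([[.4916,.1691,z]],'top'),proj([[.4916,.1691,z]],'scene'))
print(P['top']['T'][:3,3])
"
```

```text
(202, 302) [0.43981838 0.18178956 0.19446302] 111.79964655554451
(201, 298) [0.44673351 0.1829457  0.19784587] 104.06181137896161
(207, 291) [0.45609958 0.17653669 0.19899937] 43.439365024077155
(215.5, 268) [0.49014072 0.16803451 0.21019152] 1.4114724266826726
0.19 [[216.71025246 268.40086312]] [[412.20102339 159.4378169 ]]
0.21 [[213.98973088 267.71863108]] [[413.34277805 151.7532387 ]]
0.25 [[208.0804756  266.23698661]] [[415.70874511 135.73991759]]
0.3 [[199.66671147 264.12793286]] [[418.82882587 114.43300457]]
[ 0.42968735 -0.01010323  0.93848948]
```

The scene tip at (414,151) and top tip at (215,268) triangulate to 0.210, 22 mm above the reported TCP z, with xy right. The fingers therefore closed above the plate, which hasn't moved. I'll go back and descend deeper, watching the force.

Request:
servo_tool --commands '[{"x": -196,"y": 1,"z": 0,"turn": 0.01,"claw": 40},{"x": -196,"y": 1,"z": 0,"turn": 0.01,"claw": 40},{"x": -196,"y": 1,"z": 0,"turn": 0.01,"claw": 40},{"x": -196,"y": 1,"z": 0,"turn": 0.01,"claw": 40},{"x": -196,"y": 1,"z": 0,"turn": 0.01,"claw": 40}]'

```text
time_s: 5.5
tcp_pos: [0.516, -0.0385, 0.1889]
orientation: [0.672, 0.74, -0.002, 0.0]
contact_force: [-0.3, 0.0, 0.1]
grip_width: 0.466
finger_force: 0.0
```

Request:
servo_tool --commands '[{"x": 0,"y": 0,"z": 0,"turn": 0,"claw": 40},{"x": 0,"y": 0,"z": 40,"turn": 0,"claw": 40},{"x": 0,"y": 0,"z": 70,"turn": 0,"claw": 40},{"x": 0,"y": 0,"z": 88,"turn": 0,"claw": 40},{"x": 0,"y": 0,"z": 88,"turn": 0,"claw": 40}]'

```text
time_s: 5.92
tcp_pos: [0.5134, -0.033, 0.0977]
orientation: [0.67, 0.742, -0.003, -0.003]
contact_force: [-0.7, -1.5, 0.7]
grip_width: 0.469
finger_force: 0.0
```

```bash
python3 -c "
from h import *
go(.516,-.0255,.078,.107)"
```

```text
t 5.92 tcp [ 0.5134 -0.033   0.0977] yawY 0.101 tilt [-0.0089 -0.0008] F [-0.7 -1.5  0.7] j [-0.04  0.72  0.03  1.99 -0.04  0.45  0.12] grip 0.469 0.0
shift mm [ 7.2  3.5 19.7] turn -0.006
```

Request:
servo_tool --commands '[{"x": 7,"y": 2,"z": 5,"turn": 0,"claw": 40},{"x": 7,"y": 2,"z": 10,"turn": 0,"claw": 40},{"x": 7,"y": 2,"z": 10,"turn": 0,"claw": 40},{"x": 7,"y": 2,"z": 10,"turn": 0,"claw": 40}]'

```text
time_s: 6.25
tcp_pos: [0.5191, -0.024, 0.0922]
orientation: [0.669, 0.743, 0.0, 0.001]
contact_force: [1.0, 0.3, 0.9]
grip_width: 0.465
finger_force: 0.0
```

```bash
python3 -c "
from h import *
go(.516,-.0255,.078,.107)"
```

```text
t 6.25 tcp [ 0.5191 -0.024   0.0922] yawY 0.104 tilt [ 0.0014 -0.    ] F [1.  0.3 0.9] j [-0.06  0.73  0.03  1.99 -0.05  0.43  0.11] grip 0.465 0.0
shift mm [-1.2 -3.2 14.2] turn -0.003
```

Request:
servo_tool --commands '[{"x": -1,"y": -3,"z": 6,"turn": 0,"claw": 40},{"x": -1,"y": -3,"z": 13,"turn": 0,"claw": 40},{"x": -1,"y": -3,"z": 13,"turn": 0,"claw": 40},{"x": -1,"y": -3,"z": 13,"turn": 0,"claw": 25},{"x": -1,"y": -3,"z": 13,"turn": 0,"claw": 16}]'

```text
time_s: 6.67
tcp_pos: [0.5157, -0.0254, 0.0785]
orientation: [0.669, 0.743, 0.0, -0.0]
contact_force: [-0.2, 0.6, 0.7]
grip_width: 0.202
finger_force: 0.0
```

Request:
servo_tool --commands '[{"x": 0,"y": 0,"z": 0,"turn": 0,"claw": 14},{"x": 0,"y": 0,"z": 0,"turn": 0,"claw": 8},{"x": 0,"y": 0,"z": 0,"turn": 0,"claw": 3},{"x": 0,"y": 0,"z": 0,"turn": 0,"claw": 3},{"x": 0,"y": 0,"z": 0,"turn": 0,"claw": 3}]'

```text
time_s: 7.08
tcp_pos: [0.516, -0.0254, 0.0788]
orientation: [0.669, 0.743, 0.0, 0.0]
contact_force: [0.5, 0.0, 2.9]
grip_width: 0.1
finger_force: 59.8
```

```bash
python3 -c "
from h import *
go(.516,-.0255,.078,.107)"
```

```text
t 7.08 tcp [ 0.516  -0.0254  0.0788] yawY 0.104 tilt [0.0007 0.0001] F [0.5 0.  2.9] j [-0.06  0.75  0.03  2.   -0.05  0.39  0.11] grip 0.1 59.76751506328583
shift mm [-0.1  0.   0.8] turn -0.003
```

Request:
servo_tool --commands '[{"x": 0,"y": 0,"z": -10,"turn": 0,"claw": 3},{"x": 0,"y": 0,"z": -25,"turn": 0,"claw": 3},{"x": 0,"y": 0,"z": -45,"turn": 0,"claw": 3},{"x": 0,"y": 0,"z": -65,"turn": 0,"claw": 3},{"x": 0,"y": 0,"z": -80,"turn": 0,"claw": 3}]'

```text
time_s: 7.5
tcp_pos: [0.5157, -0.0255, 0.1603]
orientation: [0.669, 0.743, 0.0, 0.0]
contact_force: [0.3, -0.1, -1.2]
grip_width: 0.101
finger_force: 59.3
```

Request:
servo_tool --commands '[{"x": 30,"y": 0,"z": 0,"turn": 0,"claw": 3},{"x": 70,"y": 0,"z": 0,"turn": 0,"claw": 3},{"x": 110,"y": 0,"z": 0,"turn": 0,"claw": 3},{"x": 150,"y": 0,"z": 0,"turn": 0,"claw": 3},{"x": 190,"y": 0,"z": 0,"turn": 0,"claw": 3}]'

```text
time_s: 7.92
tcp_pos: [0.4952, 0.1652, 0.1591]
orientation: [0.67, 0.743, -0.0, -0.0]
contact_force: [1.0, 0.1, -0.8]
grip_width: 0.103
finger_force: 59.3
```

```bash
python3 -c "
from h import *
go(.4985,.3,.16,.107)"
```

```text
t 7.92 tcp [0.4952 0.1652 0.1591] yawY 0.104 tilt [-0.0002  0.0002] F [ 1.   0.1 -0.8] j [-0.46  0.62  0.09  1.93 -0.09  0.6  -0.21] grip 0.103 59.29904222488403
shift mm [133.7  17.2  -0.9] turn -0.003
```

Held (−1.2 N weight). The next moves are over to the tray, then down.

Request:
servo_tool --commands '[{"x": 40,"y": 5,"z": 0,"turn": 0,"claw": 3},{"x": 80,"y": 10,"z": 0,"turn": 0,"claw": 3},{"x": 115,"y": 15,"z": 0,"turn": 0,"claw": 3},{"x": 134,"y": 17,"z": 20,"turn": 0,"claw": 3},{"x": 134,"y": 17,"z": 40,"turn": 0,"claw": 3}]'

```text
time_s: 8.33
tcp_pos: [0.4984, 0.3072, 0.1193]
orientation: [0.666, 0.746, 0.004, -0.001]
contact_force: [0.1, 0.0, -2.5]
grip_width: 0.1
finger_force: 59.3
```

Request:
servo_tool --commands '[{"x": 0,"y": 0,"z": 25,"turn": 0,"claw": 3},{"x": 0,"y": 0,"z": 50,"turn": 0,"claw": 3},{"x": 0,"y": 0,"z": 75,"turn": 0,"claw": 3},{"x": 0,"y": 0,"z": 90,"turn": 0,"claw": 3},{"x": 0,"y": 0,"z": 96,"turn": 0,"claw": 3}]'

```text
time_s: 8.75
tcp_pos: [0.4971, 0.2977, 0.0204]
orientation: [0.669, 0.743, -0.002, -0.001]
contact_force: [-0.7, -0.5, 0.1]
grip_width: 0.105
finger_force: 59.3
```

```bash
python3 -c "
from h import *
go(.4985,.3,.018,.107)"
```

```text
t 8.75 tcp [0.4971 0.2977 0.0204] yawY 0.104 tilt [-0.004  -0.0023] F [-0.7 -0.5  0.1] j [-0.66  0.9   0.07  1.83 -0.14  0.42 -0.38] grip 0.105 59.267898201942444
shift mm [2.1 1.6 2.4] turn -0.003
```

Request:
servo_tool --commands '[{"x": 0,"y": 0,"z": 1,"turn": 0,"claw": 3},{"x": 0,"y": 0,"z": 3,"turn": 0,"claw": 3},{"x": 0,"y": 0,"z": 3,"turn": 0,"claw": 3},{"x": 0,"y": 0,"z": 3,"turn": 0,"claw": 14},{"x": 0,"y": 0,"z": 3,"turn": 0,"claw": 25}]'

```text
time_s: 9.17
tcp_pos: [0.4997, 0.2991, 0.0206]
orientation: [0.669, 0.743, 0.001, 0.0]
contact_force: [0.0, 0.3, -0.0]
grip_width: 0.289
finger_force: 0.0
```

Request:
servo_tool --commands '[{"x": 0,"y": 0,"z": 0,"turn": 0,"claw": 40},{"x": 0,"y": 0,"z": 0,"turn": 0,"claw": 40},{"x": 0,"y": 0,"z": -30,"turn": 0,"claw": 40},{"x": 0,"y": 0,"z": -70,"turn": 0,"claw": 40},{"x": 0,"y": 0,"z": -110,"turn": 0,"claw": 40}]'

```text
time_s: 9.58
tcp_pos: [0.498, 0.298, 0.1301]
orientation: [0.669, 0.743, -0.001, -0.0]
contact_force: [0.4, 1.1, 0.4]
grip_width: 0.469
finger_force: 0.0
```

Request:
servo_tool --commands '[{"x": -30,"y": 0,"z": -40,"turn": 0,"claw": 40},{"x": -70,"y": 0,"z": -40,"turn": 0,"claw": 40},{"x": -110,"y": 0,"z": -40,"turn": 0,"claw": 40},{"x": -150,"y": 0,"z": -40,"turn": 0,"claw": 40},{"x": -190,"y": 0,"z": -40,"turn": 0,"claw": 40}]'

```text
time_s: 10.0
tcp_pos: [0.5187, 0.1077, 0.1703]
orientation: [0.669, 0.743, 0.0, 0.0]
contact_force: [0.7, 0.7, 0.3]
grip_width: 0.472
finger_force: 0.0
```

```bash
python3 -c "
from h import *
a={c:manip.snapshot(c) for c in P}
for c in P: print(c,[(round(d['conf'],2),np.round(d['bbox']).tolist()) for d in manip.search_frame('lock_plate',c)])
x=cv2.resize(a['scene'][200:290,400:500,::-1],(400,360),interpolation=cv2.INTER_CUBIC)
y=cv2.resize(a['top'][225:325,140:230,::-1],(324,360),interpolation=cv2.INTER_CUBIC)
cv2.imwrite('pics/s4.png',np.hstack([x,y]))
go(.545,-.2825,.17,-.4)"
```

```text
scene [(0.78, [441.0, 220.0, 469.0, 246.0])]
top [(0.44, [300.0, 228.0, 342.0, 278.0])]
t 10.2 tcp [0.5189 0.108  0.1698] yawY 0.1 tilt [ 0.0004 -0.    ] F [0.6 1.2 1.1] j [-0.34  0.61  0.08  1.9  -0.08  0.64 -0.11] grip 0.471 0.0
shift mm [-3.911e+02 -1.310e+01 -1.000e-01] turn 0.5
```

View pics/s4.png

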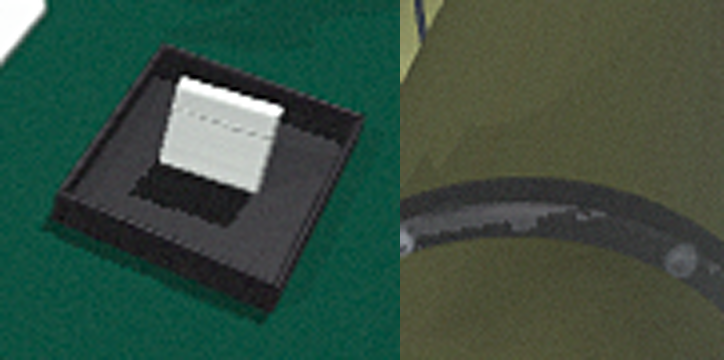

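The plate stands upright in the tray, with its lip at crop (230,95) in the scene view, well inside the walls. Next I'll refine the arbor yaw from the first pictures.

```bash
python3 -c "
from h import *
a=cv2.imread('pics/top0.png');b=cv2.imread('pics/scene0.png')
x=cv2.resize(a[210:250,420:460],(400,400),interpolation=cv2.INTER_CUBIC);y=cv2.resize(b[135:175,240:280],(400,400),interpolation=cv2.INTER_CUBIC)
for yaw,col in((-.5,(0,0,255)),(-.3,(255,0,0))):
  for im,c,o in((x,'top',(420,210)),(y,'scene',(240,135))):
    Rz=R.from_euler('z',yaw).as_matrix()
    t=np.array([[.01,.015,.117],[-.01,.015,.117],[-.01,-.015,.117],[.01,-.015,.117]])@Rz.T+[.545,-.2825,0]
    cv2.polylines(im,[np.round((proj(t,c)+.5-o)*10).astype(np.int32)],True,col,1)
cv2.imwrite('pics/a0.png',np.hstack([x,y]))"
```

View pics/a0.png

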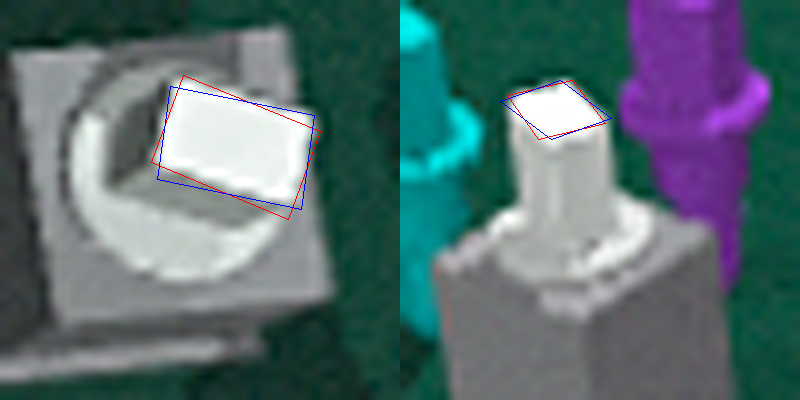

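Request:
servo_tool --commands '[{"x": -40,"y": -1,"z": 0,"turn": 0,"claw": 60},{"x": -80,"y": -3,"z": 0,"turn": 0,"claw": 60},{"x": -120,"y": -4,"z": 0,"turn": 0,"claw": 60},{"x": -160,"y": -5,"z": 0,"turn": 0,"claw": 60},{"x": -190,"y": -6,"z": 0,"turn": 0,"claw": 60}]'

```text
time_s: 10.62
tcp_pos: [0.5329, -0.0817, 0.1696]
orientation: [0.669, 0.743, 0.0, 0.0]
contact_force: [0.3, -0.6, -1.3]
grip_width: 0.7
finger_force: 0.0
```

Request:
servo_tool --commands '[{"x": -40,"y": -1,"z": 0,"turn": 0,"claw": 60},{"x": -80,"y": -3,"z": 0,"turn": 0,"claw": 60},{"x": -120,"y": -4,"z": 0,"turn": 0.1,"claw": 60},{"x": -160,"y": -5,"z": 0,"turn": 0.2,"claw": 60},{"x": -190,"y": -6,"z": 0,"turn": 0.3,"claw": 60}]'

```text
time_s: 11.03
tcp_pos: [0.547, -0.2717, 0.1696]
orientation: [0.774, 0.633, 0.0, 0.001]
contact_force: [0.4, -0.4, -0.3]
grip_width: 0.701
finger_force: 0.0
```

```bash
python3 -c "
from h import *
go(.546,-.2823,.12,-.36)
im=manip.snapshot('top');cv2.imwrite('pics/top2.png',im[:,:,::-1])
cv2.imwrite('pics/m2.png',cv2.resize(im[225:285,290:355,::-1],(650,600),interpolation=cv2.INTER_CUBIC))"
```

```text
t 11.03 tcp [ 0.547  -0.2717  0.1696] yawY -0.201 tilt [ 0.0011 -0.0009] F [ 0.4 -0.4 -0.3] j [ 0.33  0.71  0.1   1.66 -0.1   0.78  0.27] grip 0.701 0.0
shift mm [-10.5   1.   49.6] turn 0.159
```

View pics/m2.png

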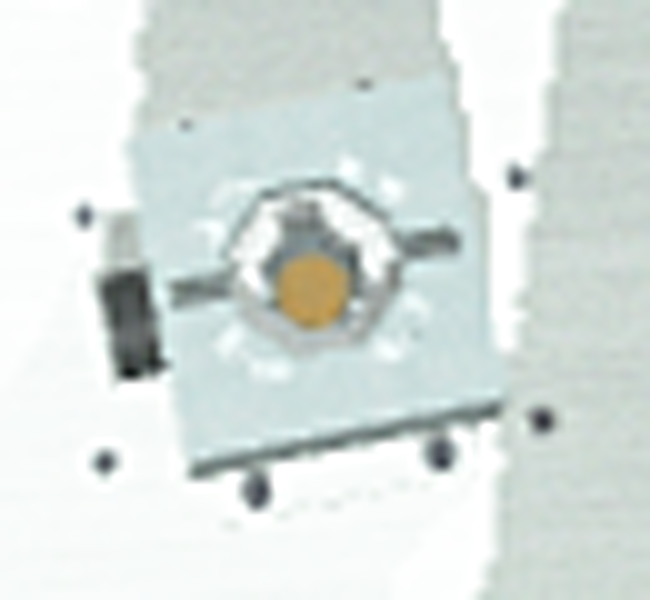

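The mouth shows clearly: octagon centred at crop (315,267), brass ejector at (313,290), keyway notch at (300,212) pointing roughly to world +x.

```bash
python3 -c "
from h import *
f=lambda X:np.round((proj(X,'top')+.5-[290,225])*10,0)
print('mouth',unproj(np.array([315,267])/10+[289.5,224.5],.083,'top'))
c=np.array([.516,-.0255])
print('proj mouth ctr',f([[*c,.083]]),'spindle ctr',f([[*c,.064]]),'ejector',f([[*c,.032]]))
for a in(-.2,-.1,0,.1,.2,.3,.4): print(a,f([[c[0]+r*np.cos(a),c[1]+r*np.sin(a),.064] for r in(.0165,.013)]).tolist())
"
```

```text
mouth [ 0.51608574 -0.02644475]
proj mouth ctr [[311. 268.]] spindle ctr [[310. 277.]] ejector [[309. 291.]]
-0.2 [[318.0, 201.0], [316.0, 217.0]]
-0.1 [[310.0, 201.0], [310.0, 217.0]]
0 [[303.0, 201.0], [304.0, 217.0]]
0.1 [[295.0, 202.0], [298.0, 218.0]]
0.2 [[288.0, 204.0], [293.0, 219.0]]
0.3 [[281.0, 206.0], [287.0, 221.0]]
0.4 [[274.0, 210.0], [282.0, 224.0]]
```

Request:
servo_tool --commands '[{"x": -10,"y": 1,"z": 15,"turn": 0.1,"claw": 60},{"x": -10,"y": 1,"z": 30,"turn": 0.16,"claw": 60},{"x": -10,"y": 1,"z": 45,"turn": 0.16,"claw": 60},{"x": -10,"y": 1,"z": 60,"turn": 0.16,"claw": 60},{"x": -10,"y": 1,"z": 60,"turn": 0.16,"claw": 60}]'

```text
time_s: 11.5
tcp_pos: [0.5445, -0.2758, 0.1065]
orientation: [0.82, 0.572, -0.001, -0.003]
contact_force: [-0.8, 1.2, 0.7]
grip_width: 0.703
finger_force: 0.0
```

```bash
python3 -c "
from h import *
go(.546,-.2823,.062,-.36)"
```

```text
t 11.5 tcp [ 0.5445 -0.2758  0.1065] yawY -0.352 tilt [-0.0045  0.004 ] F [-0.8  1.2  0.7] j [ 0.32  0.8   0.13  1.7  -0.15  0.66  0.18] grip 0.703 0.0
shift mm [-5.7  3.9 44.5] turn 0.008
```

Request:
servo_tool --commands '[{"x": -2,"y": 1,"z": 0,"turn": 0,"claw": 60},{"x": -2,"y": 1,"z": 0,"turn": 0,"claw": 60},{"x": -2,"y": 1,"z": 10,"turn": 0,"claw": 60},{"x": -2,"y": 1,"z": 15,"turn": 0,"claw": 60},{"x": -2,"y": 1,"z": 15,"turn": 0,"claw": 60}]'

```text
time_s: 11.92
tcp_pos: [0.5448, -0.2811, 0.0935]
orientation: [0.821, 0.571, -0.0, -0.001]
contact_force: [-0.1, -0.1, 0.8]
grip_width: 0.705
finger_force: 0.0
```

```bash
python3 -c "
from h import *
go(.546,-.2823,.062,-.36)"
```

```text
t 11.92 tcp [ 0.5448 -0.2811  0.0935] yawY -0.356 tilt [-0.0016  0.0011] F [-0.1 -0.1  0.8] j [ 0.33  0.82  0.12  1.7  -0.15  0.63  0.19] grip 0.705 0.0
shift mm [-0.7  1.6 31.5] turn 0.004
```

Request:
servo_tool --commands '[{"x": -1,"y": 1,"z": 12,"turn": 0,"claw": 60},{"x": -1,"y": 1,"z": 24,"turn": 0,"claw": 50},{"x": -1,"y": 1,"z": 30,"turn": 0,"claw": 40},{"x": -1,"y": 1,"z": 30,"turn": 0,"claw": 30},{"x": -1,"y": 1,"z": 30,"turn": 0,"claw": 30}]'

```text
time_s: 12.33
tcp_pos: [0.5455, -0.2828, 0.0636]
orientation: [0.821, 0.571, -0.0, -0.001]
contact_force: [0.9, -0.1, -1.1]
grip_width: 0.348
finger_force: 0.0
```

Request:
servo_tool --commands '[{"x": 0,"y": 0,"z": 0,"turn": 0,"claw": 24},{"x": 0,"y": 0,"z": 0,"turn": 0,"claw": 18},{"x": 0,"y": 0,"z": 0,"turn": 0,"claw": 10},{"x": 0,"y": 0,"z": 0,"turn": 0,"claw": 10},{"x": 0,"y": 0,"z": 0,"turn": 0,"claw": 10}]'

```text
time_s: 12.75
tcp_pos: [0.5463, -0.2833, 0.0649]
orientation: [0.821, 0.571, 0.0, 0.0]
contact_force: [1.0, 0.0, 0.9]
grip_width: 0.222
finger_force: 59.6
```

```bash
python3 -c "
from h import *
go(.546,-.2823,.062,-.36)"
```

```text
t 12.75 tcp [ 0.5463 -0.2833  0.0649] yawY -0.356 tilt [ 0.0007 -0.0004] F [1.  0.  0.9] j [ 0.34  0.86  0.11  1.71 -0.16  0.58  0.19] grip 0.222 59.57553684711456
shift mm [ 0.9 -0.6  2.9] turn 0.004
```

Request:
servo_tool --commands '[{"x": 0,"y": 0,"z": -15,"turn": 0,"claw": 10},{"x": 0,"y": 0,"z": -35,"turn": 0,"claw": 10},{"x": 0,"y": 0,"z": -60,"turn": 0,"claw": 10},{"x": 0,"y": 0,"z": -85,"turn": 0,"claw": 10},{"x": 0,"y": 0,"z": -105,"turn": 0,"claw": 10}]'

```text
time_s: 13.17
tcp_pos: [0.5458, -0.2829, 0.1706]
orientation: [0.821, 0.571, -0.0, -0.0]
contact_force: [1.0, -0.3, -4.3]
grip_width: 0.218
finger_force: 59.4
```

Request:
servo_tool --commands '[{"x": 0,"y": 0,"z": 0,"turn": 0.12,"claw": 10},{"x": 0,"y": 0,"z": 0,"turn": 0.24,"claw": 10},{"x": 0,"y": 0,"z": 0,"turn": 0.36,"claw": 10},{"x": 0,"y": 0,"z": 0,"turn": 0.48,"claw": 10},{"x": 0,"y": 0,"z": 0,"turn": 0.56,"claw": 10}]'

```text
time_s: 13.58
tcp_pos: [0.5454, -0.2823, 0.1688]
orientation: [0.948, 0.319, -0.001, -0.001]
contact_force: [-0.0, -0.0, -3.7]
grip_width: 0.221
finger_force: 59.3
```

```bash
python3 -c "
from h import *
go(.516,-.026,.165,.1)
p=manip.read_state()['tcp_pos'];u=proj([[p[0],p[1],p[2]-.0579+.03]],'scene')[0];print(u)
im=manip.snapshot('scene');x,y=np.round(u).astype(int)-[30,30]
cv2.imwrite('pics/k1.png',cv2.resize(im[y:y+60,x:x+60,::-1],(600,600),interpolation=cv2.INTER_CUBIC))"
```

```text
t 13.58 tcp [ 0.5454 -0.2823  0.1688] yawY -0.921 tilt [-0.0015  0.0011] F [-0.  -0.  -3.7] j [ 0.23  0.74  0.31  1.65 -0.29  0.81 -0.25] grip 0.221 59.255794286727905
shift mm [ 131.5 -221.9    4.2] turn -1.021
[254.03376478 138.05506585]
```

View pics/k1.png

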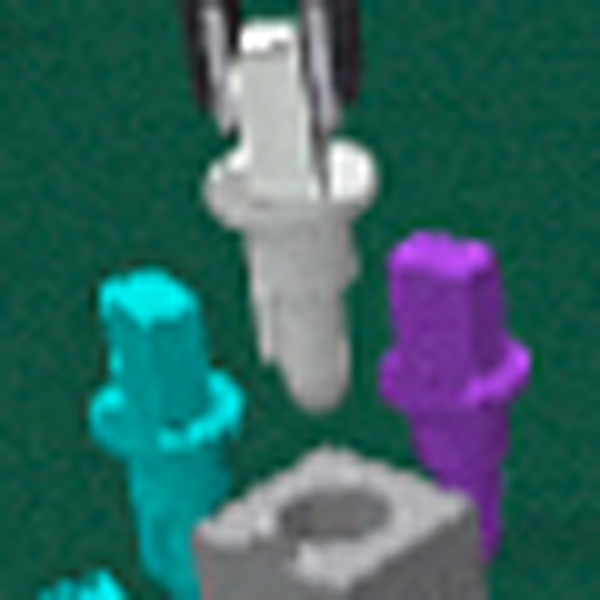

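The key is on the left at crop (265,340), so arbor +x lies along tool +y. I'll turn by −1.02 on the way to the hub.

Request:
servo_tool --commands '[{"x": 15,"y": -25,"z": 0,"turn": 0,"claw": 10},{"x": 35,"y": -59,"z": 0,"turn": 0,"claw": 10},{"x": 55,"y": -93,"z": 0,"turn": 0,"claw": 10},{"x": 75,"y": -127,"z": 0,"turn": 0,"claw": 10},{"x": 95,"y": -160,"z": 0,"turn": 0,"claw": 10}]'

```text
time_s: 14.05
tcp_pos: [0.5228, -0.0961, 0.1691]
orientation: [0.947, 0.323, -0.0, -0.001]
contact_force: [1.8, -0.2, -3.1]
grip_width: 0.22
finger_force: 59.6
```

Request:
servo_tool --commands '[{"x": 15,"y": -26,"z": 0,"turn": -0.12,"claw": 10},{"x": 28,"y": -46,"z": 0,"turn": -0.24,"claw": 10},{"x": 36,"y": -61,"z": 0,"turn": -0.36,"claw": 10},{"x": 36,"y": -61,"z": 0,"turn": -0.48,"claw": 10},{"x": 36,"y": -61,"z": 0,"turn": -0.6,"claw": 10}]'

```text
time_s: 14.47
tcp_pos: [0.5147, -0.0257, 0.1692]
orientation: [0.806, 0.592, -0.0, -0.001]
contact_force: [-1.1, -0.5, -4.2]
grip_width: 0.219
finger_force: 59.7
```

Request:
servo_tool --commands '[{"x": 0,"y": 0,"z": 0,"turn": -0.12,"claw": 10},{"x": 0,"y": 0,"z": 0,"turn": -0.24,"claw": 10},{"x": 0,"y": 0,"z": 0,"turn": -0.36,"claw": 10},{"x": 0,"y": 0,"z": 0,"turn": -0.42,"claw": 10},{"x": 0,"y": 0,"z": 0,"turn": -0.42,"claw": 10}]'

```text
time_s: 14.88
tcp_pos: [0.5149, -0.0281, 0.1693]
orientation: [0.668, 0.744, -0.0, -0.0]
contact_force: [0.0, 0.0, -3.9]
grip_width: 0.22
finger_force: 59.7
```

```bash
python3 -c "
from h import *
go(.516,-.026,.165,.1)"
```

```text
t 14.88 tcp [ 0.5149 -0.0281  0.1693] yawY 0.107 tilt [-0.0006  0.0004] F [ 0.   0.  -3.9] j [-0.06  0.6   0.04  1.94 -0.04  0.61  0.12] grip 0.22 59.69227910041809
shift mm [2.  1.3 4.3] turn 0.007
```

Request:
servo_tool --commands '[{"x": 1.5,"y": 1,"z": 0,"turn": 0,"claw": 10},{"x": 1.5,"y": 1,"z": 15,"turn": 0,"claw": 10},{"x": 1.5,"y": 1,"z": 30,"turn": 0,"claw": 10},{"x": 1.5,"y": 1,"z": 44,"turn": 0,"claw": 10},{"x": 1.5,"y": 1,"z": 44,"turn": 0,"claw": 10}]'

```text
time_s: 15.3
tcp_pos: [0.5143, -0.0261, 0.1233]
orientation: [0.67, 0.743, -0.002, -0.002]
contact_force: [-1.1, -0.2, -4.2]
grip_width: 0.218
finger_force: 59.6
```

Request:
servo_tool --commands '[{"x": 0,"y": 0,"z": 0,"turn": 0,"claw": 10},{"x": 0,"y": 0,"z": 3,"turn": 0,"claw": 10},{"x": 0,"y": 0,"z": 6,"turn": 0,"claw": 10},{"x": 0,"y": 0,"z": 9,"turn": 0,"claw": 10},{"x": 0,"y": 0,"z": 9,"turn": 0,"claw": 10}]'

```text
time_s: 15.72
tcp_pos: [0.5161, -0.0264, 0.1164]
orientation: [0.669, 0.743, -0.0, -0.0]
contact_force: [0.2, 0.1, -3.7]
grip_width: 0.22
finger_force: 59.7
```

```bash
python3 -c "
from h import *
go(.516,-.0265,.107,.1)"
```

```text
t 15.72 tcp [ 0.5161 -0.0264  0.1164] yawY 0.104 tilt [-0.0001  0.0001] F [ 0.2  0.1 -3.7] j [-0.06  0.68  0.04  1.98 -0.05  0.48  0.11] grip 0.22 59.685768485069275
shift mm [-0.1 -0.1  9.4] turn 0.004
```

Free so far. I'll continue down gently past where the key would meet the face (TCP z about 0.107).

Request:
servo_tool --commands '[{"x": 0,"y": 0,"z": 2,"turn": 0,"claw": 10},{"x": 0,"y": 0,"z": 4,"turn": 0,"claw": 10},{"x": 0,"y": 0,"z": 6,"turn": 0,"claw": 10},{"x": 0,"y": 0,"z": 6,"turn": 0,"claw": 10}]'

```text
time_s: 16.05
tcp_pos: [0.5159, -0.0264, 0.1101]
orientation: [0.669, 0.743, -0.0, -0.0]
contact_force: [0.3, -1.1, -3.8]
grip_width: 0.22
finger_force: 59.6
```

Request:
servo_tool --commands '[{"x": 0,"y": 0,"z": 2,"turn": 0,"claw": 10},{"x": 0,"y": 0,"z": 4,"turn": 0,"claw": 10},{"x": 0,"y": 0,"z": 6,"turn": 0,"claw": 10},{"x": 0,"y": 0,"z": 6,"turn": 0,"claw": 10}]'

```text
time_s: 16.38
tcp_pos: [0.5159, -0.0263, 0.104]
orientation: [0.669, 0.743, -0.0, -0.0]
contact_force: [-0.2, 0.7, -3.8]
grip_width: 0.223
finger_force: 59.6
```

```bash
python3 -c "
from h import *
go(.516,-.0265,.082,.1);print(manip.read_state()['moment'])"
```

```text
t 16.38 tcp [ 0.5159 -0.0263  0.104 ] yawY 0.104 tilt [-0.0007  0.0001] F [-0.2  0.7 -3.8] j [-0.06  0.7   0.03  1.99 -0.05  0.45  0.12] grip 0.223 59.64705169200897
shift mm [-0.2  0.1 22. ] turn 0.004
[-0.01012706 -0.02962352 -0.00052135]
```

Request:
servo_tool --commands '[{"x": 0,"y": 0,"z": 2,"turn": 0,"claw": 10},{"x": 0,"y": 0,"z": 4,"turn": 0,"claw": 10},{"x": 0,"y": 0,"z": 6,"turn": 0,"claw": 10},{"x": 0,"y": 0,"z": 6,"turn": 0,"claw": 10}]'

```text
time_s: 16.72
tcp_pos: [0.5159, -0.0264, 0.0981]
orientation: [0.669, 0.743, -0.0, -0.0]
contact_force: [-0.7, -0.0, -4.5]
grip_width: 0.219
finger_force: 59.6
```

```bash
python3 -c "
from h import *
go(.516,-.0265,.082,.1);print(manip.read_state()['moment'])"
```

```text
t 16.72 tcp [ 0.5159 -0.0264  0.0981] yawY 0.104 tilt [-0.0007  0.0001] F [-0.7 -0.  -4.5] j [-0.06  0.71  0.03  1.99 -0.05  0.44  0.12] grip 0.219 59.644766449928284
shift mm [-0.1  0.1 16.1] turn 0.004
[ 0.02361679 -0.02503464  0.01364114]
```

The key has dropped straight into the keyway. Pushing on down against the ejector.

Request:
servo_tool --commands '[{"x": 0,"y": 0,"z": 2,"turn": 0,"claw": 10},{"x": 0,"y": 0,"z": 4,"turn": 0,"claw": 10},{"x": 0,"y": 0,"z": 6,"turn": 0,"claw": 10},{"x": 0,"y": 0,"z": 8,"turn": 0,"claw": 10},{"x": 0,"y": 0,"z": 8,"turn": 0,"claw": 10}]'

```text
time_s: 17.13
tcp_pos: [0.5159, -0.0264, 0.09]
orientation: [0.669, 0.743, -0.0, -0.0]
contact_force: [-0.3, 0.5, -4.5]
grip_width: 0.221
finger_force: 59.7
```

Request:
servo_tool --commands '[{"x": 0,"y": 0,"z": 2,"turn": 0,"claw": 10},{"x": 0,"y": 0,"z": 4,"turn": 0,"claw": 10},{"x": 0,"y": 0,"z": 6,"turn": 0,"claw": 10},{"x": 0,"y": 0,"z": 7,"turn": 0,"claw": 10},{"x": 0,"y": 0,"z": 7,"turn": 0,"claw": 10}]'

```text
time_s: 17.55
tcp_pos: [0.5162, -0.0264, 0.0836]
orientation: [0.669, 0.743, 0.0, 0.0]
contact_force: [-0.9, 0.3, 5.1]
grip_width: 0.223
finger_force: 60.8
```

```bash
python3 -c "
from h import *
go(.516,-.0265,.082,.1);print(manip.read_state()['moment'])"
```

```text
t 17.55 tcp [ 0.5162 -0.0264  0.0836] yawY 0.104 tilt [0.0001 0.    ] F [-0.9  0.3  5.1] j [-0.06  0.74  0.03  2.   -0.05  0.4   0.12] grip 0.223 60.77171087265015
shift mm [-0.  -0.2  1.6] turn 0.004
[-0.05452669  0.43083617 -0.04525529]
```

Request:
servo_tool --commands '[{"x": 0,"y": 0,"z": 1,"turn": 0,"claw": 10},{"x": 0,"y": 0,"z": 2,"turn": 0,"claw": 10},{"x": 0,"y": 0,"z": 2,"turn": 0,"claw": 10},{"x": 0,"y": 0,"z": 2,"turn": 0,"claw": 10}]'

```text
time_s: 17.88
tcp_pos: [0.5163, -0.0264, 0.0818]
orientation: [0.669, 0.743, 0.0, 0.0]
contact_force: [-2.2, -1.6, 6.2]
grip_width: 0.222
finger_force: 61.2
```

Request:
servo_tool --commands '[{"x": 0,"y": 0,"z": 1,"turn": 0,"claw": 10},{"x": 0,"y": 0,"z": 1,"turn": 0,"claw": 10},{"x": 0,"y": 0,"z": 1,"turn": 0,"claw": 10}]'

```text
time_s: 18.13
tcp_pos: [0.5163, -0.0265, 0.0817]
orientation: [0.669, 0.743, 0.0, 0.0]
contact_force: [-4.0, -0.6, 16.1]
grip_width: 0.22
finger_force: 62.3
```

Seated: the motion stopped at 0.0817 (0.0819 predicted) and the force jumped to 16 N. I'll let it settle and hand in.

Request:
servo_tool --commands '[{"x": 0,"y": 0,"z": 0,"turn": 0,"claw": 10},{"x": 0,"y": 0,"z": 0,"turn": 0,"claw": 10},{"x": 0,"y": 0,"z": 0,"turn": 0,"claw": 10},{"x": 0,"y": 0,"z": 0,"turn": 0,"claw": 10}]'

```text
time_s: 18.47
tcp_pos: [0.5163, -0.0264, 0.0817]
orientation: [0.669, 0.743, 0.0, 0.0]
contact_force: [-3.4, 0.5, 16.5]
grip_width: 0.224
finger_force: 62.3
```

```bash
python3 -c "
from h import *
go(.516,-.0265,.082,.1)
manip.snapshot('scene');print([(d['conf'],d['bbox']) for d in manip.search_frame('lock_plate','scene')])
print(manip.sign_off())"
```

```text
t 18.47 tcp [ 0.5163 -0.0264  0.0817] yawY 0.104 tilt [0.0008 0.0001] F [-3.4  0.5 16.5] j [-0.06  0.74  0.03  2.   -0.05  0.4   0.12] grip 0.224 62.31179594993591
shift mm [-0.  -0.3 -0.3] turn 0.004
[(0.89, [440.3, 218.4, 469.6, 246.4])]
the job is handed in; nothing more can be done
None
```

I handed the job in at about 18.5 s: the lock plate stands in the tray, and the arbor is keyed into the spindle and held fully home against the ejector spring; sign-off returned no verdict.

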